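# Free a stuck shoe last from the lasting jack

## Robot

A 6-joint arm with a two-finger parallel gripper is mounted at the origin on the work surface. World frame = base frame: x ahead of the robot, y to its left, z up, the work surface at z = 0. Lengths are in m, angles in rad, forces in N, time in s.
With the tool pointing down it reaches from about 0.275 to 0.775 m from the base axis. Payload 14.6 kg.
Tool frame: the origin (TCP) lies at the very end of the fingers, on their centre line; the grasp point (between the pads) lies 19 mm behind it; z points along the fingers, y is the line along which they close (so a half turn about z gives the same grasp; the last joint's range is limited). The gripper opens to 85 mm and grips with 20 to 120 N. Pads are 22 mm wide; open, the fingers measure 114 mm over their backs; the gripper's body (76 mm by 85 mm) begins 54 mm behind the grasp point. The pads swing forward as they close: fully open they stand 13 mm farther back than shut.
Start: joints at [1.155, 0.263, -0.048, 1.259, 0, 1.415], TCP at [0.135, 0.507, 0.231] pointing down, gripper open.
Joint ranges: [-2.65, 2.65], [-0.89, 1.7], [-1.18, 1.37], [-2.13, 2.11], [-1.35, 1.29], [-3.14, 3.14]. Speed limits (rad/s): [1.89, 1.89, 2.57, 2.79, 3.14, 3.14].

## Interface

Orientations are given as a unit quaternion [x, y, z, w].
In Python, from bench import * gives the robot as it stands. Calls block until the motion is done:
- reach(position, orientation): joint-space move of the TCP to a pose.
- line_to(position, frame=None, vel=0.15): straight line of the TCP; frame=None keeps the orientation; vel is the mean speed in m/s.
- move_j(angles): joint-space move.
- release() and grasp(): open the fingers fully, or close them until they stop; the grip force is fixed at half the most.
- hold(seconds).
- ik(position, orientation): joint angles nearest the present ones, or None.
- get_obs(): the state.
- snapshot(name): name is "scene" or "top" or "wrist"; returns a dict with "color" (400x640x3 uint8, red, green, blue), "depth" (400x640 float32, m along the optical axis (not along the pixel's ray), 0 where there is no reading), "camera_matrix" (3x3 intrinsics, pixels), "world_from_camera" (4x4, takes a point from camera to world coordinates). Camera axes: x right, y up, looking along -z (the intrinsics and any distortion apply to the point x, -y, -z); pixel columns grow to the right and rows downward; lengths in m; the calibration is good to about 2 mm. A picture is of the moment at which its call begins.
A pose or a line that the arm cannot do raises Unreachable and nothing moves.
- sign_off(): hands the job in; it is judged then, once.
The state is a dict: "clock": time; "joint_pos": joint angles; "qd": joint speeds; "joint_efforts": joint torques, N m; "tcp_pos": TCP position; "ee_rot": TCP orientation; "contact_force": force on the tool from outside, world axes, zero at the start; "torque": the same for the moment, N m; "finger_gap": opening from 0.0 (shut) to 1.0 (fully open); "grip_force": force on a finger pad.
Only numpy, scipy, OpenCV 4.12 (cv2) and the standard library are available. Lean on these libraries where they do the work, as an engineer would, in place of code of your own. Each camera call takes 0.05 s, during which the arm holds its last target. There are 200 camera calls.

## Task

Hang the little tack pail by its wire bail on the hook of the hook stand, so that it is out of the way; then grip the yellow shoe last that is stuck on the pin of the lasting jack and rock it sideways, left and right several times, easing it up bit by bit until it comes free. The jack only stands on the bench by its weight: do not lift it with the last, tip it or drag it away, and leave everything else on the bench where it is. Finish while still holding the last, level and just clear of the pin, a finger's breadth or two straight above it.

Things in the scene. Friction and masses are not known exactly. Their poses are not given: they have to be found in the camera images.
- pail_bail (a point): Highest point of the tack pail's bail, on the wire's axis, 106 mm above the pail's underside. The bail is a stiff dark wire arch 6 mm thick, fixed upright. Axes: y along the bail, x across it, z up. The wire falls 9 mm towards 31 mm either way along y, then bends down to the rim at 38 mm. Pinch it across x on one shoulder, 22 mm along y from the top: its middle stays free for the hook.
- pail: Small plain steel pail, 72 mm across the rim, 52 mm high, about 0.13 kg, on the bench. Origin at the centre of its underside, axes as pail_bail; a half turn gives the same pail.
- hook_seat (a point): Top of the hook's arm where the bail is to rest, 194 mm above the bench. The arm is a level rod 8 mm thick; it leaves the post (axis 58 mm towards +x of this point), is straight to 30 mm towards -x, and its upturned end, 44 mm towards -x, rises 20 mm above this point. y runs across the arm: the hung bail's y lies along this y, either way round.
- hook: Hook stand, fixed to the bench: round green foot 110 mm across, dark upright post 18 mm thick, 221 mm high with its brass ball. Origin at the post's foot on the bench, axes as hook_seat.
- last_grip (a point): Grasp point at the waist of the yellow shoe last, on the pin's axis. x points to the toe (180 mm away; heel 70 mm the other way), y to the last's left, z up. Here it is 54 mm wide across y with flat upright sides from 20 mm below to 10 mm above this point and 15 mm either way along x. The sole is 25 mm above.
- last: The yellow plastic shoe last, upside down (flat sole up) on the jack's pin, 250 mm long, about 0.42 kg, balance point some 45 mm from the pin's axis to the toe: grip it firmly, 80 to 100 N. Origin at last_mouth, axes as last_grip.
- last_mouth (a point): Centre of the mouth of the last's socket, on its underside, 65 mm below last_grip. The socket is 30 mm deep, 17 mm along x and 26 mm along y; at the start its ceiling rests on the pin's tip.
- jack: Lasting jack, freestanding, 2.6 kg: flat green cast foot 160 mm along x by 150 mm along y, column 48 mm thick, steel pin on top. Origin under the foot's centre on the bench; x in line with the last's x. Two spring jaws, left and right of the pin, hold the last by friction: pulled straight up it holds by more than the jack's weight and the jack comes up with it.
- jack_pin_tip (a point): Tip of the jack's pin, on its axis, 136 mm above the bench. While on the pin the last can lean about 0.25 rad (14 degrees) left or right about this point's x axis. Only while it swings does it give way to a light upward pull: about 4 mm for a swing from 0.2 rad on one side to 0.2 rad on the other. It has left the jaws after 16 to 20 mm of rise and the pin after 30 mm.
- hammer: Shoemaker's hammer lying on its side, blue head 120 mm wide, wooden handle, 222 mm long; to be left alone. Origin under its middle.
- wax: Cream-coloured round cake of wax, 62 mm across, 28 mm high; to be left alone. Origin at its underside.
- glue_jar: Amber glass jar with a black cap, 64 mm across, 105 mm high; to be left alone. Origin at its underside.
- polish_tin: Flat round red tin with a steel lid, 83 mm across, 27 mm high; to be left alone. Origin at its underside.
- awl: Awl with a dark wooden handle, lying, 130 mm long, 28 mm high; to be left alone. Origin under its middle.
- thread: Spool of cream thread standing on end, 48 mm across, 53 mm high; to be left alone. Origin at its underside.
- sole: Stiff tan sole blank, 250 mm long, up to 86 mm wide, 5 mm thick, lying flat; to be left alone. Origin under its middle.
Not all that is in view belongs to the job. What is shaped like the pail but pink or red is not meant.

How it is judged:
On the way, in this order (a step that is already met when the one before it is completed fails the run):
1. the pail hangs by its bail on the hook, let go (z of pail_bail in the frame of hook_seat between 0 and 0.012 m and x of pail_bail in the frame of hook_seat between -0.036 and 0.05 m and y of pail_bail in the frame of hook_seat between -0.025 and 0.025 m and angle between pail_bail's own z axis and vertical below 0.45 rad and contact force between pail and hook above 0.3 N and contact force between the fingers and pail below 0.1 N and linear speed of pail below 0.06 m/s), for 0.3 s.
2. the last, still on the pin, is leant to its left (z of last_mouth in the frame of jack below 0.127 m and angle between the z axis of last_grip and the z axis of jack, either way round above 0.07 rad and y of last_grip in the frame of jack above 0.002 m), for 0.04 s.
3. the last, still on the pin, is leant to its right (z of last_mouth in the frame of jack below 0.127 m and angle between the z axis of last_grip and the z axis of jack, either way round above 0.07 rad and y of last_grip in the frame of jack below -0.002 m), for 0.04 s.
At the end, for the whole second after the job is handed in: Pail hanging on the hook arm, not touched by the fingers; last held still in the fingers, its socket 3 to 60 mm above the pin's tip, within 30 mm of straight above it, level within 0.2 rad, not touching the jack; jack flat on the bench within 60 mm of its start; all else within 30 mm (z of pail_bail in the frame of hook_seat between 0 and 0.012 m and x of pail_bail in the frame of hook_seat between -0.036 and 0.05 m and y of pail_bail in the frame of hook_seat between -0.025 and 0.025 m and angle between pail_bail's own z axis and vertical below 0.45 rad and contact force between pail and hook above 0.3 N and contact force between the fingers and pail below 0.1 N and z of last_mouth in the frame of jack_pin_tip between 0.003 and 0.06 m and horizontal distance between last_mouth and jack_pin_tip below 0.03 m and angle between last_grip's own z axis and vertical below 0.2 rad and linear speed of last below 0.03 m/s and contact force between the fingers and last above 2 N and contact force between last and jack below 0.1 N and angle between jack's own z axis and vertical below 0.03 rad and height (world z) of jack below 0.004 m and distance of jack from where it was at the start of the episode below 0.06 m); the arm keeps its last pose, push and grip.
It fails at once if the jack is lifted more than 15 mm or tipped more than 0.15 rad (height (world z) of jack above 0.015 m or angle between jack's own z axis and vertical above 0.15 rad).
It fails at once if another thing on the bench is moved more than 30 mm (distance of any of hammer, wax, glue_jar, polish_tin, awl, thread, sole from where it was at the start of the episode above 0.03 m).
It also fails if it takes over 72 s, if anything falls off the work surface, if the arm or the gripper's body presses on something with over 40 N, if the wrist force passes 120 N, or if a joint passes its speed limit or range.

## Working session

There is one attempt and no reset: what is moved stays moved. The work goes in short steps, each a Python script; the robot and the scene stay as the last script left them, time stands still between calls to the robot, and variables do not carry over. Pictures are saved under pics/ and viewed, at most 10 in all, crops included, and the job is handed in when it is done.

```bash
ls; mkdir -p pics; python3 - <<'E'
from bench import *
import cv2,numpy as np
for n in("scene","top"):
    s=snapshot(n); np.savez(f"{n}0.npz",**s)
    cv2.imwrite(f"pics/{n}0.png",s["color"][...,::-1]); print(n,s["camera_matrix"].tolist(),s["world_from_camera"].round(3).tolist())
print(get_obs())
E
```

```text
pics
scene [[454.15557298219596, 0.0, 319.45941605975395], [0.0, 454.15557298219596, 196.78154729493664], [0.0, 0.0, 1.0]] [[0.589, -0.493, 0.641, 1.433], [0.808, 0.371, -0.457, -0.627], [-0.012, 0.787, 0.617, 0.969], [0.0, 0.0, 0.0, 1.0]]
top [[486.24142837034555, 0.0, 307.5980342201274], [0.0, 486.24142837034555, 199.07712222953415], [0.0, 0.0, 1.0]] [[-0.015, 0.988, -0.156, 0.375], [-1.0, -0.017, -0.013, -0.009], [-0.016, 0.156, 0.988, 1.476], [0.0, 0.0, 0.0, 1.0]]
{'clock': 0.1, 'joint_pos': array([ 1.15471290e+00,  2.63477019e-01, -4.88804466e-02,  1.25943054e+00,
       -1.88101929e-05,  1.41547323e+00]), 'qd': array([-1.75919751e-03, -3.61906489e-04,  1.53776622e-04, -1.87163467e-05,
       -6.84602665e-04,  2.27958822e-03]), 'joint_efforts': array([ 3.17262697e-03, -6.38580894e+01,  3.85064149e+01,  9.97526193e-03,
       -1.74093752e-04,  1.51673754e-05]), 'tcp_pos': array([0.13526676, 0.50700111, 0.23086964]), 'ee_rot': array([ 1.30011068e-01,  9.91512419e-01, -4.78390795e-04, -1.30719768e-04]), 'contact_force': array([ 1.09990152,  0.56171969, -0.27992066]), 'torque': array([-0.0457702 , -0.03040717, -0.01882088]), 'grip_force': 0.0, 'finger_gap': 0.9992711157821659}
```

View pics/scene0.png

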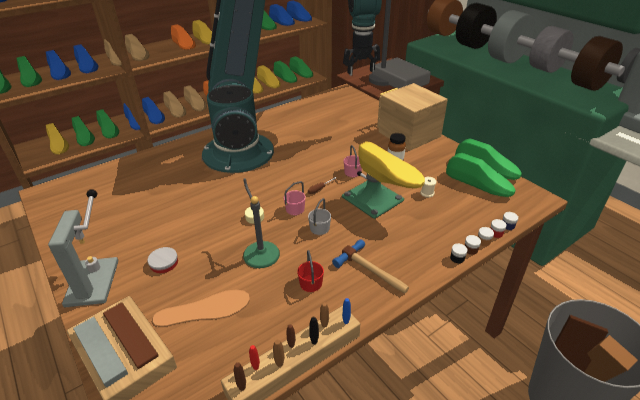

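View pics/top0.png

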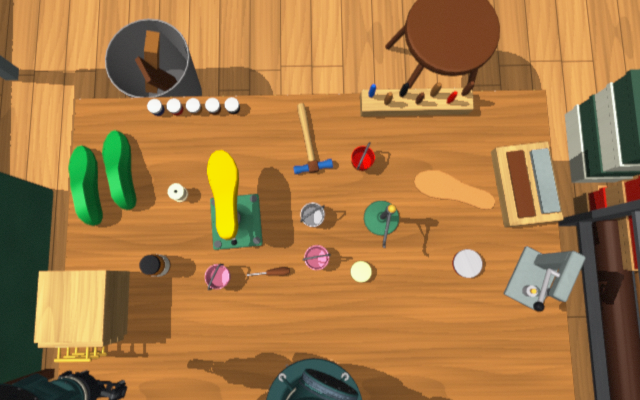

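Scene view: the steel pail is at scene (319,222) / top (312,214). The things it could be confused with are the pink pails at top (317,257) and (217,276), and the red one at top (363,158). I choose the grey one. The hook post is at top (391,209) with its arm running to (386,245). The last runs from the toe at top (222,155) to the heel at (228,237).

```bash
cat > h.py <<'E'
import numpy as np, cv2
from scipy.spatial.transform import Rotation as R
def cloud(s):
    K=s["camera_matrix"];d=s["depth"];T=s["world_from_camera"]
    v,u=np.mgrid[0:d.shape[0],0:d.shape[1]]
    p=np.stack([(u-K[0,2])/K[0,0]*d,-(v-K[1,2])/K[1,1]*d,-d],-1)
    P=p@T[:3,:3].T+T[:3,3]; P[d==0]=np.nan
    return P
def ray(s,u,v,z):
    K=s["camera_matrix"];T=s["world_from_camera"]
    r=T[:3,:3]@np.array([(u-K[0,2])/K[0,0],-(v-K[1,2])/K[1,1],-1]);o=T[:3,3]
    return o+r*(z-o[2])/r[2]
def down(yaw):  # tool pointing down, tool y (closing line) at angle yaw in world
    y=np.array([np.cos(yaw),np.sin(yaw),0]);z=np.array([0,0,-1.]);x=np.cross(y,z)
    return R.from_matrix(np.c_[x,y,z])
def axis(P):
    c=np.median(P,0);w=np.linalg.svd((P-P.mean(0))[:,:2],full_matrices=False);return P.mean(0),np.arctan2(w[2][0,1],w[2][0,0]),w[1]/np.sqrt(len(P))
E
python3 - <<'E'
from h import *
for n in("top","scene"):
    s=dict(np.load(n+"0.npz"));P=cloud(s);c=s["color"].astype(int);hsv=cv2.cvtColor(s["color"],cv2.COLOR_RGB2HSV)
    def rep(t,m):
        Q=P[m&np.isfinite(P[...,2])]
        if len(Q)<3: print(n,t,len(Q));return
        a=axis(Q);print(n,t,len(Q),a[0].round(4),"ang",round(a[1],3),a[2].round(4),"min",Q.min(0).round(3),"max",Q.max(0).round(3))
    z=P[...,2];v,u=np.mgrid[0:400,0:640]
    X,Y=P[...,0],P[...,1]
    b=ray(s,*((312,214) if n=="top" else (319,222)),0.05);print("pail ray",b)
    near=np.hypot(X-b[0],Y-b[1])<.06
    rep("pail",near&(z>.01)&(hsv[...,1]<90)); rep("rim",near&(z>.045)&(z<.06)); rep("bail",near&(z>.075)&(z<.13))
    hk=ray(s,*((391,209) if n=="top" else (255,200)),.221);print("ball",hk)
    nh=np.hypot(X-hk[0],Y-hk[1])<.15
    rep("arm",nh&(z>.18)&(z<.2)); rep("hookall",nh&(z>.13)&(z<.25)); rep("ballm",nh&(z>.2)&(hsv[...,1]>110)&(c[...,0]>110)); rep("foot",nh&(z<.03)&(hsv[...,0]>60)&(hsv[...,0]<95)&(hsv[...,1]>100))
    y=(hsv[...,0]>20)&(hsv[...,0]<33)&(hsv[...,1]>190)&(hsv[...,2]>120)&(X>.2)
    rep("last",y&(z>.14)&(z<.25)); rep("sole",y&(z>.185)&(z<.21))
    g=(hsv[...,0]>60)&(hsv[...,0]<95)&(hsv[...,1]>80)&(Y>.05)&(Y<.3)&(X>.2)&(X<.6)
    rep("jackfoot",g&(z>.005)&(z<.05))
    if n=="top":
        m=(g&(z>.005)&(z<.06)).astype(np.uint8); print(cv2.minAreaRect(np.argwhere(m)[:,::-1].astype(np.float32)))
s=dict(np.load("scene0.npz"));i=cv2.resize(s["color"][140:270,230:430],None,fx=4,fy=4,interpolation=2);cv2.imwrite("pics/crop.png",i[...,::-1])
E
```

```text
pail ray [ 0.55557715 -0.00175893  0.05      ]
top pail 219 [ 0.5606 -0.0018  0.0556] ang -1.211 [0.0222 0.0188] min [ 0.519 -0.037  0.01 ] max [0.589 0.034 0.111]
top rim 74 [ 0.5581 -0.003   0.0512] ang -1.944 [0.0243 0.0238] min [ 0.519 -0.037  0.045] max [0.589 0.034 0.06 ]
top bail 63 [ 0.5526 -0.0008  0.1006] ang 2.109 [0.0238 0.0018] min [ 0.531 -0.037  0.076] max [0.573 0.033 0.111]
ball [ 0.5435722  -0.20794096  0.221     ]
top arm 119 [ 0.5023 -0.1991  0.1934] ang 2.95 [0.0296 0.0038] min [ 0.452 -0.223  0.182] max [ 0.558 -0.184  0.2  ]
top hookall 210 [ 0.5147 -0.2019  0.196 ] ang 2.931 [0.0341 0.0044] min [ 0.444 -0.223  0.13 ] max [ 0.558 -0.183  0.223]
top ballm 55 [ 0.5401 -0.2087  0.2161] ang 2.913 [0.0237 0.0051] min [ 0.444 -0.22   0.204] max [ 0.555 -0.183  0.223]
top foot 661 [ 0.544  -0.2035  0.0132] ang -2.412 [0.0272 0.0245] min [ 0.496 -0.26   0.001] max [ 0.596 -0.161  0.029]
top last 1979 [0.6054 0.2359 0.186 ] ang -3.024 [0.0674 0.0191] min [0.475 0.199 0.153] max [0.722 0.286 0.204]
top sole 1119 [0.5583 0.2309 0.1935] ang -3.038 [0.0454 0.0159] min [0.47
[... 629 characters left out ...]
075] max [0.582 0.025 0.111]
ball [ 0.56418713 -0.2179155   0.221     ]
scene arm 92 [ 0.525  -0.209   0.1929] ang -0.258 [0.039  0.0057] min [ 0.452 -0.227  0.182] max [ 0.563 -0.187  0.2  ]
scene hookall 267 [ 0.5378 -0.2118  0.1864] ang -0.247 [0.0356 0.0053] min [ 0.447 -0.227  0.13 ] max [ 0.563 -0.185  0.224]
scene ballm 49 [ 0.5498 -0.2141  0.2162] ang -0.247 [0.0218 0.0053] min [ 0.447 -0.225  0.203] max [ 0.563 -0.185  0.224]
scene foot 262 [ 0.5616 -0.22    0.0143] ang -1.742 [0.0272 0.0232] min [ 0.507 -0.266  0.002] max [ 0.603 -0.168  0.028]
scene last 0
scene sole 0
scene jackfoot 810 [0.5511 0.207  0.021 ] ang -2.184 [0.0413 0.0313] min [0.472 0.146 0.006] max [0.6  0.3  0.05]
```

View pics/crop.png

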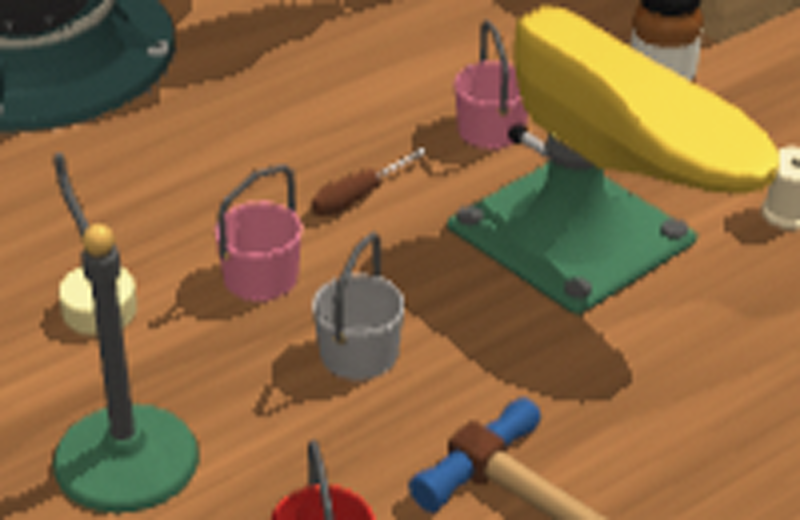

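The crop shows the plain steel pail at crop (360,315), its bail upright and nothing over it. The hook is to its left, its arm pointing toward the robot with the tip at crop (58,160). Next I hover above the pail and look with the wrist camera.

```bash
cat >> h.py <<'E'
from bench import *
def pick(p,yaw):
    q0=get_obs()["joint_pos"];best=None
    for k in(0,np.pi):
        o=down(yaw+k).as_quat();q=ik(list(p),list(o))
        if q is not None:
            d=np.abs(np.array(q)-q0).max()
            if best is None or d<best[0]:best=(d,o,q)
    return best
def go(p,yaw):
    b=pick(p,yaw); print("go",np.round(p,3),b[0].round(2),np.round(b[2],2)); reach(list(p),list(b[1])); return b[1]
E
python3 - <<'E'
from h import *
line_to([.135,.507,.33])
ya=-1.032; c=np.array([.556,-.003]); 
go([c[0],c[1],.27],ya+np.pi/2)
s=snapshot("wrist");np.savez("wrist1.npz",**s);cv2.imwrite("pics/w1.png",s["color"][...,::-1])
P=cloud(s);z=P[...,2];hsv=cv2.cvtColor(s["color"],cv2.COLOR_RGB2HSV)
near=np.hypot(P[...,0]-c[0],P[...,1]-c[1])<.055
for t,a,b in(("rim",.044,.058),("bail",.085,.12),("top",.1,.12)):
    Q=P[near&(z>a)&(z<b)]
    if len(Q)>5:
        A=axis(Q);print(t,len(Q),A[0].round(4),round(A[1],3),A[2].round(4),Q.min(0).round(4),Q.max(0).round(4))
o=get_obs();print(o["clock"],o["tcp_pos"],s["world_from_camera"].round(3).tolist())
E
```

```text
go [ 0.556 -0.003  0.27 ] 1.31 [-0.15  0.31  0.12  1.38  0.    0.88]
rim 581 [ 0.5577 -0.0067  0.0507] 0.411 [0.0242 0.0238] [ 0.5207 -0.0393  0.044 ] [0.5918 0.0313 0.0574]
bail 446 [5.537e-01 2.000e-04 1.025e-01] -1.03 [0.0222 0.0017] [ 0.5336 -0.0387  0.0879] [0.578  0.0312 0.1107]
top 342 [ 0.5553 -0.0025  0.1046] -1.031 [0.0173 0.0017] [ 0.5382 -0.0325  0.1   ] [0.5741 0.0235 0.1107]
3.325 [ 0.55597241 -0.00225976  0.270099  ] [[0.858, -0.486, -0.168, 0.513], [0.514, 0.811, 0.279, 0.07], [0.001, -0.325, 0.946, 0.413], [0.0, 0.0, 0.0, 1.0]]
```

View pics/w1.png

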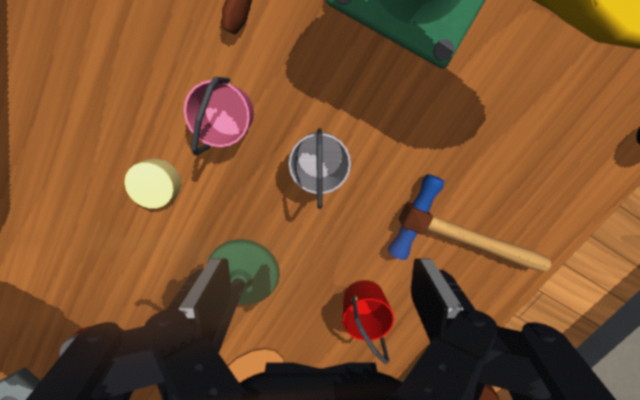

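The wrist view shows the steel pail at (320,165) with its bail squarely between the fingers. Rim and bail centres agree at (.556,-.004). Now I grasp the shoulder and lift.

```bash
python3 - <<'E'
from h import *
c=np.array([.556,-.0042]);a=-1.031+np.pi; g=c+.022*np.array([np.cos(a),np.sin(a)])
line_to([g[0],g[1],.16]); line_to([g[0],g[1],.082],vel=.08)
grasp(); o=get_obs();print(o["finger_gap"],o["grip_force"],o["contact_force"])
line_to([g[0],g[1],.27])
o=get_obs();print(o["clock"],o["finger_gap"],o["grip_force"],o["contact_force"],o["tcp_pos"])
# pre-insertion
th=-.235;ex=np.array([np.cos(th),np.sin(th)]);ey=np.array([-ex[1],ex[0]])
seat=np.array([.4935,-.198]);p=seat-.105*ex+.022*ey
go([p[0],p[1],.27],th)
s=snapshot("wrist");np.savez("wrist2.npz",**s)
t=snapshot("top");np.savez("top2.npz",**t)
cv2.imwrite("pics/w2.png",np.hstack([cv2.resize(s["color"],None,fx=.75,fy=.75),t["color"][100:400,240:540]])[...,::-1])
for n,s in(("w",s),("t",t)):
    P=cloud(s);d=P[...,:2]-seat;X=d@ex;Y=d@ey;z=P[...,2]
    Q=(z>.183)&(z<.2)&(X>-.03)&(X<.04)&(abs(Y)<.03)
    if Q.sum()>5:
        f=np.polyfit(X[Q],Y[Q],1);print(n,"arm",Q.sum(),f,np.percentile(z[Q],95),Y[Q].min(),Y[Q].max())
    Q=(z>.2)&(z<.23)&(abs(X)>.03)&(abs(X)<.08)&(abs(Y)<.03);print([ (X[Q&k].min().round(4),X[Q&k].max().round(4),Y[Q&k].mean().round(4)) for k in(X<0,X>0) if (Q&k).any()])
    Q=(z>.23-.19+.02)&(z<.29)&(abs(X+.105)<.05)&(abs(Y)<.05);print("pail z hist",np.histogram(z[Q],bins=12))
print(get_obs()["tcp_pos"])
E
```

```text
0.04566958717975671 58.63607570528984 [-1.22669528  0.03548899  2.66358307]
7.475 0.04582599167360348 58.50783035159111 [-0.00802843  0.52650203 -1.81098925] [0.54439511 0.0146959  0.26931148]
go [ 0.397 -0.152  0.27 ] 0.44 [-0.56  0.08 -0.18  1.32  0.    1.25]
w arm 1007 [ 0.00111092 -0.00050634] 0.19505212710943567 -0.005565007003792541 0.0026480535714221787
[(np.float64(-0.0799), np.float64(-0.0367), np.float64(-0.0042)), (np.float64(0.0435), np.float64(0.066), np.float64(0.0011))]
pail z hist (array([1955,  405,  453,  520,  588,  803,  929,   63,   76,   83,  462,
        956]), array([0.18797584, 0.19647758, 0.20497933, 0.21348107, 0.22198282,
       0.23048456, 0.2389863 , 0.24748805, 0.25598979, 0.26449153,
       0.27299328, 0.28149502, 0.28999676]))
[(np.float64(0.0427), np.float64(0.0638), np.float64(0.0007))]
pail z hist (array([0, 0, 0, 0, 0, 0, 0, 0, 0, 0, 0, 0]), array([0.        , 0.08333333, 0.16666667, 0.25      , 0.33333333,
       0.41666667, 0.5       , 0.58333333, 0.66666667, 0.75      ,
       0.83333333, 0.91666667, 1.        ]))
[ 0.39741453 -0.15157342  0.26988638]
```

View pics/w2.png

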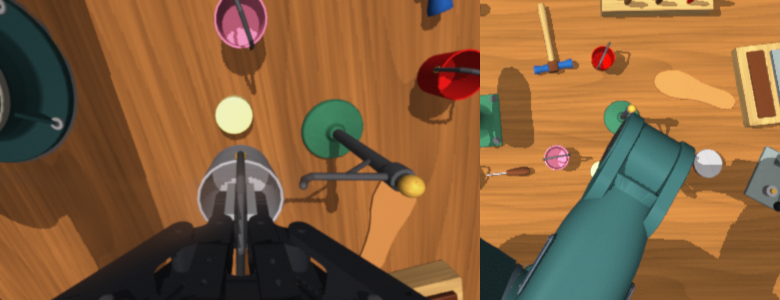

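The wrist view shows the pail hanging level under the fingers at (240,185), with the hook arm running from (305,182) to the post at (410,185). The arm line fits to within 1 mm, so I insert and lower.

```bash
python3 - <<'E'
from h import *
th=-.235;ex=np.array([np.cos(th),np.sin(th)]);ey=np.array([-ex[1],ex[0]])
seat=np.array([.4935,-.1985])-.002*ex
def at(x,z,v=.1):
    p=seat+x*ex+.022*ey; line_to([p[0],p[1],z],vel=v)
at(-.105,.203);at(-.010,.203,.08);print(get_obs()["contact_force"])
for z in(.178,.175,.173,.171):
    at(-.010,z,.04);f=get_obs()["contact_force"];print(z,f)
    if f[2]>1.5:break
s=snapshot("scene");cv2.imwrite("pics/s3.png",cv2.resize(s["color"][120:280,170:370],None,fx=3.5,fy=3.5)[...,::-1])
release();hold(.3);s=snapshot("scene");
at(-.010,.23,.08);at(-.010,.31,.15)
s=snapshot("scene");w=snapshot("wrist");np.savez("wrist3.npz",**w);cv2.imwrite("pics/s4.png",np.hstack([cv2.resize(s["color"][120:280,170:370],(400,320)),cv2.resize(w["color"],(400,320))])[...,::-1])
print(get_obs()["clock"])
E
```

```text
[-0.56435486  0.48395757 -1.51229725]
0.178 [ 0.27630396  0.58137672 -1.23428402]
0.175 [ 0.04581502  0.61820948 -1.3520105 ]
0.173 [0.20188196 0.52498647 1.45938002]
0.171 [-1.34707374  1.51298234 12.85019606]
14.9833
```

View pics/s4.png

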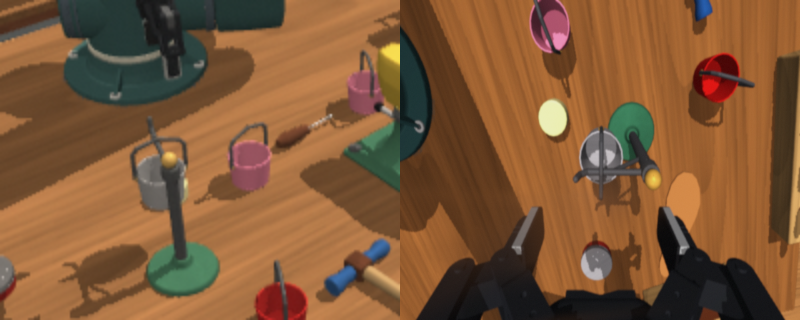

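The pail hangs on the hook: its bail lies across the arm at wrist-half (602,175), and the fingers are clear. Next is the last.

```bash
python3 - <<'E'
from h import *
th=.11
go([.545,.23,.33],th+np.pi/2)
s=snapshot("wrist");np.savez("wrist5.npz",**s);cv2.imwrite("pics/w5.png",s["color"][...,::-1])
t=snapshot("scene");np.savez("scene5.npz",**t)
def ana(n,s,th):
    P=cloud(s);hsv=cv2.cvtColor(s["color"],cv2.COLOR_RGB2HSV);z=P[...,2]
    y=(hsv[...,0]>20)&(hsv[...,0]<33)&(hsv[...,1]>150)&(z>.12)&(z<.24)&(P[...,0]>.4)&(abs(P[...,1]-.23)<.1)
    o=np.array([.545,.23]);ex=np.array([np.cos(th),np.sin(th)]);ey=np.array([-ex[1],ex[0]])
    X=(P[...,:2]-o)@ex;Y=(P[...,:2]-o)@ey
    print(n,y.sum(),"X",np.percentile(X[y],[.1,99.9]).round(4))
    for a in np.arange(-.07,.19,.02):
        m=y&(abs(X-a)<.004)
        if m.sum()>3:
            q=m&(z>np.percentile(z[m],90)-.006);print(round(a,3),"all",Y[m].min().round(4),Y[m].max().round(4),"top",Y[q].min().round(4),Y[q].max().round(4),"z",z[m].max().round(4),z[m].min().round(4))
    g=(hsv[...,0]>60)&(hsv[...,0]<95)&(hsv[...,1]>80)&(z>.004)&(z<.03)&(np.hypot(X,Y)<.14)
    if g.sum()>20:
        r=cv2.minAreaRect(P[g][:,:2].astype(np.float32)*1000);print("foot",g.sum(),r)
ana("wrist",s,th);ana("top",dict(np.load("top0.npz")),th);ana("scene",t,th)
print(get_obs()["clock"],s["world_from_camera"][:3,3])
E
```

```text
go [0.545 0.23  0.33 ] 1.15 [0.26 0.38 0.4  1.58 0.   0.15]
wrist 12897 X [-0.0682  0.1796]
-0.07 all -0.0103 0.0108 top -0.0093 0.0097 z 0.1918 0.1629
-0.05 all -0.0245 0.0249 top -0.0231 0.0236 z 0.2004 0.1865
-0.03 all -0.0281 0.0273 top -0.0264 0.0258 z 0.2 0.1847
-0.01 all -0.0263 0.0259 top -0.0262 0.0246 z 0.1992 0.1866
0.01 all -0.027 0.0249 top -0.0269 0.0235 z 0.1977 0.1855
0.03 all -0.0287 0.0241 top -0.0276 0.0241 z 0.1963 0.1889
0.05 all -0.0329 0.0273 top -0.0314 0.0258 z 0.1942 0.1806
0.07 all -0.0368 0.0316 top -0.0365 0.0295 z 0.191 0.1721
0.09 all -0.0407 0.036 top -0.0407 0.0346 z 0.1869 0.1767
0.11 all -0.042 0.0391 top -0.042 0.0377 z 0.1835 0.1745
0.13 all -0.0406 0.0396 top -0.0406 0.0396 z 0.179 0.174
0.15 all -0.0339 0.0365 top -0.0339 0.0365 z 0.1754 0.1691
0.17 all -0.0231 0.0266 top -0.0231 0.0266 z 0.1719 0.1686
foot 4639 ((542.7566528320312, 228.73733520507812), (154.9218292236328, 146.27590942382812), 4.905691146850586)
top 2088 X [-0.0693  0.1791]
-0.07 all -0.0113 0.0114 top -0.0096 0.0114 z 0.1967 0.1742
-0.05 all -0.0229 0.0247 top -0.0199 0.0247 z 
[... 948 characters left out ...]
9 0.0179 z 0.2004 0.1205
0.01 all -0.0331 0.0225 top -0.0298 0.0225 z 0.2017 0.1208
0.03 all -0.034 0.0203 top -0.0299 0.0203 z 0.198 0.1207
0.05 all -0.0377 0.0194 top -0.0338 0.0194 z 0.1965 0.1211
0.07 all -0.0422 0.0218 top -0.0422 0.0218 z 0.1919 0.1222
0.09 all -0.0443 0.0309 top -0.0416 0.0309 z 0.1893 0.1328
0.11 all -0.0458 0.0318 top -0.0439 0.0318 z 0.1852 0.1385
0.13 all -0.0468 0.0346 top -0.0442 0.0346 z 0.1804 0.1435
0.15 all -0.0415 0.0366 top -0.0415 0.0285 z 0.1777 0.1441
0.17 all -0.0256 0.0206 top -0.0239 0.0206 z 0.1759 0.1508
foot 882 ((549.6710205078125, 224.14065551757812), (157.9735107421875, 146.1552734375), 4.970876216888428)
16.6 [0.46169244 0.22073036 0.47283052]
```

View pics/w5.png

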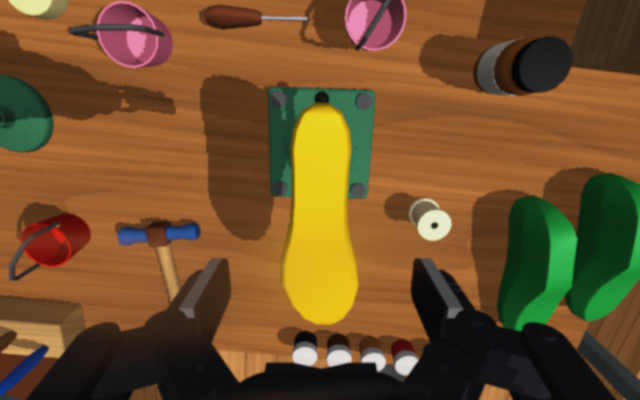

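The wrist view shows the last from its heel at (322,110) to its toe at (320,320), lying over the jack foot. Foot centre and last extents agree on the grip point at (.545,.2295), yaw about 0.09. Now I grip and test the forces.

```bash
cat >> h.py <<'E'
TH=.09;EX=np.array([np.cos(TH),np.sin(TH),0]);EY=np.array([-EX[1],EX[0],0]);C=np.array([.545,.2295])
def lev(): # level orientation, half-turn nearest the present
    Rn=R.from_quat(get_obs()["ee_rot"]);return min((down(TH+np.pi/2),down(TH-np.pi/2)),key=lambda r:(r*Rn.inv()).magnitude())
def pose(lean,rise,off,T,L,h=.011):
    """TCP pose for last leant (left +) about the pin tip, raised; h = TCP above tip when seated"""
    Q=R.from_rotvec(-lean*EX)
    p=np.array([*C,.136])+off[0]*EX+off[1]*EY+Q.apply([0,0,h+rise])
    d=np.linalg.norm(p-get_obs()["tcp_pos"]); line_to(list(p),list((Q*L).as_quat()),vel=max(d/T,.0005))
def st(f0,t0):
    o=get_obs();f=o["contact_force"]-f0;t=o["torque"]-t0
    return np.r_[f@EX,f@EY,f[2]],np.r_[t@EX,t@EY,t[2]],o
E
python3 - <<'E'
from h import *
L=lev();line_to([*C,.25],list(L.as_quat()),vel=.15);line_to([*C,.147],vel=.08)
o=get_obs();f0=o["contact_force"];t0=o["torque"];np.save("ft0.npy",np.r_[f0,t0])
grasp();hold(.2)
f,t,o=st(f0,t0);print(f.round(2),t.round(3),o["finger_gap"],o["grip_force"],o["tcp_pos"],o["clock"])
for l in(.05,.1):
    pose(l,0,(0,0),.4,L);f,t,o=st(f0,t0);print(l,f.round(2),t.round(3),o["tcp_pos"].round(4),o["clock"])
E
```

```text
[-0.43 -5.32 14.1 ] [-1.385  0.189 -0.119] 0.6248271035252569 65.94905018806458 [0.54519829 0.22921395 0.14731696] 19.3167
0.05 [-0.93 -2.54  2.44] [-0.91   0.312  0.008] [0.5452 0.2302 0.1474] 19.65
0.1 [0.59 2.09 4.81] [-0.318 -0.084 -0.052] [0.545  0.231  0.1471] 19.9833
```

```bash
python3 - <<'E'
from h import *
L=lev() ;a=np.load("ft0.npy");f0,t0=a[:3],a[3:]
rise=0
pose(.2,0,(0,0),.35,L);f,t,o=st(f0,t0);print(.2,f.round(1),t.round(2))
for k,s in enumerate((-1,1)):
    for l in(.1,0,-.1,-.2):
        if f[2]>-9: rise+=.0009
        pose(-s*l,rise,(0,0),.3,L);f,t,o=st(f0,t0);print(round(-s*l,2) ,round(rise,4),f.round(1),t.round(2),o["tcp_pos"].round(4))
    if k==0: f1=1
print(o["clock"],o["grip_force"],o["finger_gap"])
s=snapshot("scene");np.savez("scene6.npz",**s);cv2.imwrite("pics/s6.png",cv2.resize(s["color"][110:270,250:500],(750,480))[...,::-1])
E
```

```text
0.2 [ 1.9 10.4  0.6] [ 2.14 -0.26  0.03]
0.1 0.0009 [2.4 4.9 1. ] [ 1.22 -0.45  0.17] [0.545  0.2309 0.1477]
0 0.0018 [ 1.  -2.7  0. ] [-0.87 -0.3  -0.03] [0.545  0.229  0.1486]
-0.1 0.0027 [ 3.  -5.5 -9.1] [-1.22 -0.64 -0.  ] [0.5447 0.2274 0.1486]
-0.2 0.0027 [ 2.5 -9.2 -7.5] [-2.03 -0.35 -0.1 ] [0.5449 0.2257 0.1484]
-0.1 0.0036 [  2.2 -10.8  -6.2] [-2.57 -0.33  0.03] [0.5448 0.2276 0.1499]
0 0.0045 [ 1.6 -1.6 -4.9] [-0.12 -0.17  0.09] [0.5447 0.23   0.1511]
0.1 0.0054 [-2.5  8.   2. ] [ 1.63  0.6  -0.07] [0.5446 0.2323 0.1525]
0.2 0.0063 [-2.2 16.6  2.7] [ 4.    0.78 -0.06] [0.5443 0.2353 0.1531]
24.1417 71.77088856697083 0.6218133615789087
```

View pics/s6.png

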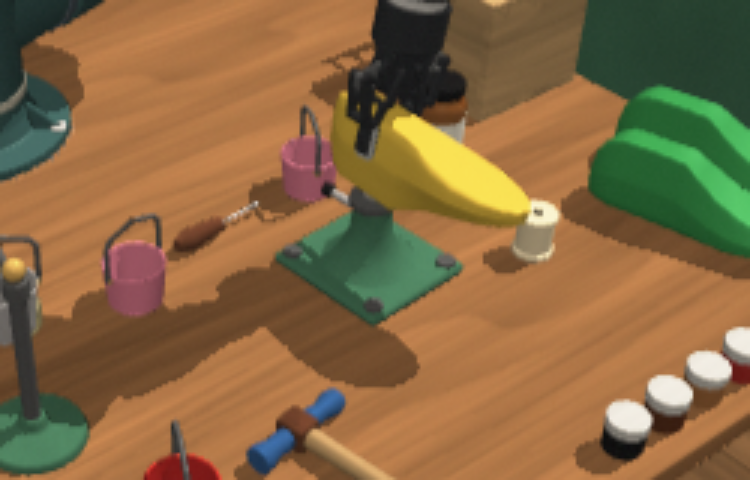

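Two swings have gone well: the scene shows the jack flat at (370,265) and the last gripped. I continue with slightly smaller swings and a little lateral compliance.

```bash
python3 - <<'E'
from h import *
L=min((down(TH+np.pi/2),down(TH-np.pi/2)),key=lambda r:(r*R.from_quat(get_obs()["ee_rot"]).inv()).magnitude());a=np.load("ft0.npy");f0,t0=a[:3],a[3:]
rise=.0063;off=0;s=-1;f,t,o=st(f0,t0)
while rise<.024 and o["clock"]<42:
    for l in(-.09,0,.09,.18):
        if f[2]>-9: rise+=.0011
        off=np.clip(off+1e-4*f[1]*(abs(f[1])>3),-.003,.003)
        pose(s*l,rise,(0,off),.28,L);f,t,o=st(f0,t0);print(round(s*l,2),round(rise,4),round(off,4),f.round(1),t.round(2),o["tcp_pos"].round(4))
        if abs(f[1])>22 or f[2]<-20: print("STOP");raise SystemExit
    s=-s
print(o["clock"],o["grip_force"])
E
```

```text
0.09 0.0074 0.0016 [-1.5  6.4  3.1] [1.74 0.62 0.06] [0.5446 0.233  0.1547]
0 0.0085 0.0023 [-1.2 -4.7  7. ] [-1.19  0.84  0.12] [0.5448 0.2311 0.1558]
-0.09 0.0096 0.0018 [  4.   -5.8 -16.1] [-2.08 -0.76 -0.13] [0.5447 0.2284 0.155 ]
-0.18 0.0096 0.0012 [ -2.  -14.4   2.6] [-3.16  0.64  0.09] [0.5453 0.2253 0.1559]
-0.09 0.0107 -0.0002 [  2.6  -3.3 -12.5] [-1.08 -0.38  0.02] [0.5446 0.2272 0.1564]
0 0.0107 -0.0006 [-1.   1.1  6. ] [0.29 0.31 0.01] [0.5445 0.2295 0.1572]
0.09 0.0118 -0.0006 [-1.  10.6 -6.3] [ 2.98  0.53 -0.11] [0.5444 0.2324 0.1582]
0.18 0.0129 0.0005 [-3.5 12.5 -3. ] [ 3.22  0.81 -0.12] [0.5441 0.2359 0.1591]
0.09 0.014 0.0017 [ -0.5   6.8 -12.2] [1.61 0.24 0.1 ] [0.5442 0.2333 0.1602]
0 0.014 0.0024 [-4.7  0.   1.9] [-0.5   1.24 -0.05] [0.5446 0.2312 0.1612]
-0.09 0.0151 0.0024 [ -6.9 -13.3   8. ] [-3.32  1.69  0.14] [0.545  0.2279 0.1623]
-0.18 0.0162 0.0011 [ -6.2 -18.   10. ] [-4.25  1.83  0.29] [0.5455 0.2236 0.1631]
-0.09 0.0173 -0.0007 [-2.1 -2.4  4.7] [-0.71  0.95  0.08] [0.5455 0.2267 0.1646]
0 0.0184 -0.0007 [-2.1  7.   4.3] [ 1.9   0.76 -0.02] [0.5452 0.23   0.1656]
0.09 0.0195 -0.0 [-1.6  8.3  3.1] [ 2.17  0.62 -0.05] [0.5449 0.2335 0.1666]
0.18 0.0206 0.0008 [-1.9  8.8  4.9] [ 2.25  0.76 -0.07] [0.5447 0.2373 0.1673]
0.09 0.0217 0.0017 [ 0.1  0.2 -4.3] [ 0.13  0.11 -0.01] [0.5447 0.2334 0.1684]
0 0.0228 0.0017 [-0.1 -0.2 -3.6] [0.04 0.24 0.02] [0.5448 0.2311 0.1696]
-0.09 0.0239 0.0017 [-0.1  0.  -2.9] [-0.11  0.21  0.01] [0.5451 0.2279 0.1707]
-0.18 0.025 0.0017 [-0.4 -0.1 -4. ] [-0.25  0.16  0.06] [0.5454 0.2247 0.1714]
33.1083 72.48456001281738
```

The force is now just the last's weight, so it is out of the jaws. I level it, lift it clear and check.

```bash
python3 - <<'E'
from h import *
L=min((down(TH+np.pi/2),down(TH-np.pi/2)),key=lambda r:(r*R.from_quat(get_obs()["ee_rot"]).inv()).magnitude());a=np.load("ft0.npy");f0,t0=a[:3],a[3:]
pose(0,.027,(0,.001),.5,L);f,t,o=st(f0,t0);print(f.round(1))
for r in(.035,.045,.055):
    pose(0,r,(0,.001),.4,L);f,t,o=st(f0,t0);print(r,f.round(1),t.round(2),o["tcp_pos"].round(4))
hold(.5);s=snapshot("scene");w=snapshot("wrist");np.savez("scene7.npz",**s)
cv2.imwrite("pics/s7.png",cv2.resize(s["color"][100:270,220:500],None,fx=2.8,fy=2.8)[...,::-1])
def last(s):
    P=cloud(s);hsv=cv2.cvtColor(s["color"],cv2.COLOR_RGB2HSV);z=P[...,2]
    y=(hsv[...,0]>20)&(hsv[...,0]<33)&(hsv[...,1]>150)&(z>.12)&(z<.3)&(P[...,0]>.4)&(abs(P[...,1]-.23)<.1)
    X=(P[...,:2]-C)@EX[:2]; print("X",np.percentile(X[y],[.1,99.9]).round(3),[(round(a,2),z[y&(abs(X-a)<.005)].max().round(4),z[y&(abs(X-a)<.005)].min().round(4)) for a in(-.05,-.03,.05,.09,.13,.15)])
    g=(hsv[...,0]>60)&(hsv[...,0]<95)&(hsv[...,1]>80)&(z>.004)&(z<.03)&(np.hypot(*(P[...,:2]-C).transpose(2,0,1))<.14)
    print("foot",cv2.minAreaRect(P[g][:,:2].astype(np.float32)*1000))
last(dict(np.load("scene5.npz")));last(s)
o=get_obs();print(o["clock"],o["grip_force"],o["finger_gap"])
E
```

```text
[ 0.5 -1.2 -4. ]
0.035 [ 0.3 -0.1 -4.3] [ 0.09  0.19 -0.05] [0.5449 0.2304 0.1821]
0.045 [-0.9  0.4 -4.3] [0.01 0.14 0.01] [0.5449 0.2305 0.1921]
0.055 [ 0.3  0.2 -4.5] [ 0.07  0.21 -0.01] [0.545  0.2305 0.202 ]
X [-0.057  0.184] [(-0.05, np.float64(0.2016), np.float64(0.1284)), (-0.03, np.float64(0.2015), np.float64(0.1269)), (0.05, np.float64(0.1965), np.float64(0.1211)), (0.09, np.float64(0.1893), np.float64(0.1328)), (0.13, np.float64(0.1804), np.float64(0.1421)), (0.15, np.float64(0.1777), np.float64(0.1441))]
foot ((549.6710205078125, 224.14065551757812), (157.9735107421875, 146.1552734375), 4.970876216888428)
X [-0.056  0.183] [(-0.05, np.float64(0.2465), np.float64(0.177)), (-0.03, np.float64(0.2538), np.float64(0.1652)), (0.05, np.float64(0.2503), np.float64(0.1641)), (0.09, np.float64(0.242), np.float64(0.1879)), (0.13, np.float64(0.2358), np.float64(0.1988)), (0.15, np.float64(0.2311), np.float64(0.1989))]
foot ((547.7371826171875, 227.09085083007812), (155.74325561523438, 148.0506591796875), 4.480430603027344)
35.9917 72.41856694221497 0.6192623314593966
```

View pics/s7.png

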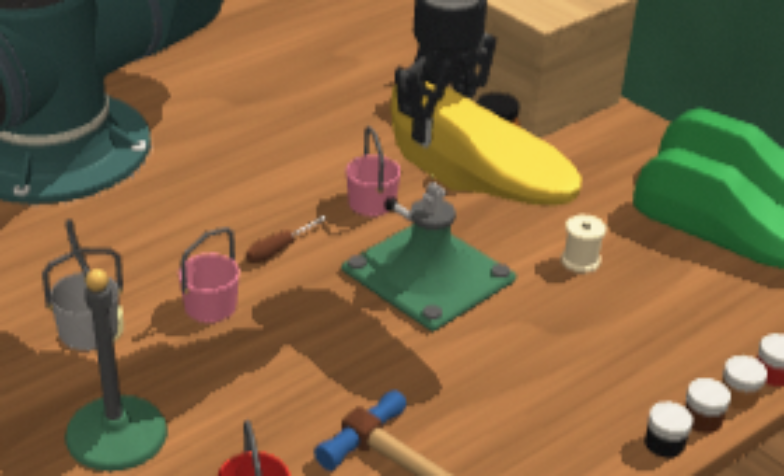

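The last is level and about 23 mm above the pin at (433,190). The jack stands flat, and the pail still hangs at (88,300).

```bash
python3 -c "
from bench import *
hold(.3);print(sign_off())"
```

```text
the job is handed in; nothing more can be done
None
```

The job is handed in, though sign-off gave no verdict: the pail hangs on the hook, and the last was rocked free and is held level about 23 mm above the pin, with the jack flat and no more than a few millimetres from its start.

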